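# Slide the top bread board off the stack onto the loading rest

## Task

Slide the top wooden board, with the loaf riding on it, sideways off the stack and along the loading rest between its two guide rails; keep it flat rather than lifting it, and leave the two boards below and everything else where they are. Press it home against the rubber buffer at the far end, firmly enough to feel the buffer give (about 10 N, held for a moment) but never harder than 20 N, then let go and leave the board seated against the buffer with the loaf upright on it.

Things in the scene. Friction and masses are not known exactly. Their poses are not given: they have to be found in the camera images.
- top_handle (a point): grasp point on the top board: centre, half-way up, of its straight handle (70 mm long, 36 mm wide, 14 mm thick), 118 mm behind the centre of the body, 38 mm from the handle's root; axes as top_board_centre. The handle points away from the rest. The next board's handle lies almost directly underneath: fingers reaching more than 7 mm below this point stand beside that one too
- top_board_centre (a point): centre, half-way up, of the body (160 long x 120 wide x 14 mm thick) of the top board, a bread paddle of pale wood, 0.21 kg nominal; x points from the handle to the front edge (80 mm ahead of this point), y to the left across the board, z up. Top of a stack of three: starts 35 mm above the work surface
- mid_board_centre (a point): the same point and axes on the second board, just like the top one and lying directly under it within a few mm and degrees; loose, must stay put
- low_board_centre (a point): the same point and axes on the lowest board, lying on the work surface; loose, must stay put
- loaf_centre (a point): centre of the tin loaf, 121 mm long (its x, along the board), 76 mm wide and 62 mm high, 0.3 kg nominal, standing loose on the body of the top board, about 12 mm ahead of the body's centre; this point is 30 mm above its underside
- rest_deck (a point): on the white deck of the loading rest, mid-way between its rails; x runs to the buffer, z up. Deck 25.5 mm over the bench (2.5 mm below the top board's underside), from x = -120 mm, after a 23 mm ramp. Aluminium rails 128 mm apart inside (4 mm to spare each side), tops 45 mm over the bench, x = -20 to 90 mm; their ends flare to 156 mm apart at x = -56 mm. No rail beside the handle when home. Fixed
- pin (a joint): how far a steel presence pin (10 mm across, in the middle of the buffer plate, 8 mm proud of its face) is pushed in, in m: 0 free, 0.008 when the board lies flush against the plate. Very soft spring, under 1 N, too weak to move the board
- buffer (a joint): how far the black rubber buffer plate (100 x 26 mm, across the far end of the rest) is pushed in, in m: 0 free, 0.006 fully in; stiff, 10 N per mm, no preload. Its block is clamped where it was last needed, the plate's face 85 to 115 mm ahead of rest_deck: look or feel for it. The force to slide board and loaf, 2 to 5 N, comes on top
- scraper: dough scraper with a black handle, 100 mm wide, lying beside the rest on the robot's side; bystander
- tin: empty dark steel loaf tin, 170 x 85 x 70 mm, standing beside the rest on the side away from the robot; bystander
- brush: brush lying on the bench beyond the stack; bystander
- bowl: steel bowl, 170 mm across, 75 mm high; bystander
- jar: glass jar with a steel lid, 130 mm high; bystander
- jug: white plastic jug with a handle, 110 mm high; bystander
There are look-alikes about, which are no part of the job. What is shaped like the part that bears loaf_centre but green or purple is not meant.

How it is judged:
By the outcome, as a careful person would: the job done as asked, in the order asked, and still so for the second after the job is handed in, with the robot touching nothing.
It also fails if it takes over 61 s, if anything falls off the work surface, if the arm or the gripper's body presses on something with over 40 N, if the wrist force passes 120 N, or if a joint passes its speed limit or range.

## Robot

A 6-joint arm with a two-finger parallel gripper is mounted at the origin on the work surface. World frame = base frame: x ahead of the robot, y to its left, z up, the work surface at z = 0. Lengths are in m, angles in rad, forces in N, time in s.
With the tool pointing down it reaches from about 0.425 to 0.95 m from the base axis. Payload 3.5 kg.
Tool frame: the origin (TCP) lies between the finger pads; the fingertips stand 25 mm ahead of it and the grasp point (between the pads) lies 6 mm ahead of it (ctrl.finger_overhang is the distance from the TCP to the fingertips, in m); x points along the fingers, y is the direction in which the jaws open and shut, and the axes are right-handed (so a half turn about x gives the same grasp; the last joint's range is limited). The gripper opens to 85 mm and grips with 20 to 120 N. Pads are 22 mm wide; open, the fingers measure 114 mm over their backs; the gripper's body (76 mm by 85 mm) begins 54 mm behind the grasp point. The pads swing forward as they close: fully open they stand 13 mm farther back than shut.
Start: joints at [0.976, 0.286, 1.577, -0, 1.279, -0.15], TCP at [0.29, 0.609, 0.256] pointing down, gripper open.
Joint ranges: [-2.77, 2.77], [-0.9, 2.22], [0.21, 2.48], [-1.53, 4.67], [0.24, 2.81], [-2.84, 2.84]. Speed limits (rad/s): [2.79, 2.79, 3.14, 3.14, 3.14, 3.14].

## Interface

Orientations are given as a unit quaternion [x, y, z, w].
In Python, from plant import ctrl gives the robot as it stands.
- The arm moves only by the tool play_rows, never from a script. Its argument "targets" is a list of rows, each an object with "delta_pos": the shift along the world's x, y, z normalised to -1 to 1, where 1 is 1000 mm, a list of three; "delta_rot": the turn, a rotation vector about the world's x, y, z normalised to -1 to 1, where 1 is pi rad, a list of three; "claw": the finger opening in mm, from 0 to 85.4. In form: [{"delta_pos": [tx, ty, tz], "delta_rot": [wx, wy, wz], "claw": claw}, ...]. A call has 1 to 20 rows; each row is the pose to reach, as a shift and turn from the pose measured when the call began, turning the shorter way round; what a row does not reach only later rows make up. A row lasts 1/12 s, in which the tool goes at most 41.7 mm and 7.16 degrees, less where a joint would pass 70% of its speed; a pose out of reach is approached as far as the arm can. A call with a number of a shift or a turn outside -1 to 1 is refused whole. A call with a gripper value outside its range is refused whole. The fingers move at their own pace and stop on an object; "newtons" is the grip in N (left out, the last holds). Time passes only in rows, so rows that repeat a pose let the fingers close. It gives the time, the measured TCP pose, the force and the opening at its end, in the units of the state.
- ctrl.get_state(): the state, without advancing time (a new reading comes with each control period).
- ctrl.read_camera(name): name is "scene" or "side" or "wrist"; returns the picture (400x640x3 uint8, blue, green, red); there is no depth.
- ctrl.calibration(name): a dict with "fx", "fy", "cx", "cy" (pixels), "camera_from_world" (4x4, takes a point from world to camera coordinates). Camera axes: x right, y down, z forward; pixel columns grow to the right and rows downward; lengths in m; the calibration is good to about 2 mm. A picture is of the moment at which its call begins: read the wrist's pose just before it. calibration takes no time and is no camera call; for the wrist camera it gives the pose at the moment of the call.
- ctrl.sign_off(): hands the job in, once; it reports no verdict.
The state is a dict: "time": time; "qpos": joint angles; "dq": joint speeds; "joint_efforts": joint torques, N m; "eef_pos": TCP position; "tcp_rot": TCP orientation; "contact_force": force on the tool from outside, world axes, zero at the start; "wrist_torque": the same for the moment, N m; "opening": opening from 0.0 (shut) to 1.0 (fully open).
Only numpy, scipy, OpenCV 4.12 (cv2) and the standard library are available. Lean on these libraries where they do the work, as an engineer would, in place of code of your own. Each camera call takes 0.05 s, during which the arm holds its last target. There are 200 camera calls.

## Working session

There is one attempt and no reset: what is moved stays moved. The work goes in short steps, Python scripts to look and compute and a tool call to move; the robot and the scene stay as the last step left them, time stands still between calls to the robot, and variables do not carry over. Pictures are saved under pics/ and viewed, about 8 in all and at most 12, crops included, and the job is handed in when it is done.

Besides the shell and the picture viewer there is one more tool, called after "Request:" as name(argument=value, ...) on one line, values as JSON. play_rows: Moves the arm, as the interface text tells. Its arguments: {"type":"object","properties":{"targets":{"type":"array"},"newtons":{"type":"number"}},"required":["targets"]}

```bash
mkdir -p pics; ls; cat > h.py <<'E'
from plant import ctrl
import numpy as np, cv2
def cal(n):
    c=ctrl.calibration(n); return c
def ray(n,px,z,c=None):
    c=c or ctrl.calibration(n); T=np.linalg.inv(np.array(c["camera_from_world"]))
    d=T[:3,:3]@np.array([(px[0]-c["cx"])/c["fx"],(px[1]-c["cy"])/c["fy"],1]); o=T[:3,3]
    return o+d*(z-o[2])/d[2]
def proj(n,p,c=None):
    c=c or ctrl.calibration(n); q=np.array(c["camera_from_world"])@np.append(p,1)
    return np.array([c["fx"]*q[0]/q[2]+c["cx"],c["fy"]*q[1]/q[2]+c["cy"]])
E
python3 - <<'E'
from h import *
print(ctrl.get_state())
for n in("scene","side","wrist"):
    cv2.imwrite(f"pics/{n}0.png",ctrl.read_camera(n))
    T=np.linalg.inv(np.array(cal(n)["camera_from_world"]));print(n,T[:3,3],T[:3,2],cal(n)["fx"])
E
```

```text
pics
{'time': 0.0, 'qpos': array([ 9.76017006e-01,  2.87188241e-01,  1.57818285e+00,  2.63602710e-05,
        1.27859849e+00, -1.50021122e-01]), 'dq': array([ 5.96421754e-04, -1.37403532e-03,  6.05769455e-05,  2.86855047e-05,
        6.66429569e-05, -8.48017343e-04]), 'joint_efforts': array([ 3.68556484e-04, -4.05988812e+01, -2.92620510e+01, -2.88636886e-05,
        5.82474255e-03,  2.80712136e-06]), 'eef_pos': array([0.29005289, 0.60883915, 0.25492889]), 'tcp_rot': array([ 0.15517594,  0.69000763, -0.15673498,  0.68937947]), 'contact_force': array([-0.06691147, -0.15410252,  0.38742139]), 'wrist_torque': array([ 0.01325792, -0.00938291, -0.00745763]), 'opening': 1.0024086176766434}
scene [1.19033148 0.54894225 1.08198032] [-0.49326304 -0.4606221  -0.73791521] 430.3770863656434
side [-0.2311781  -0.80488033  0.88595546] [ 0.57284471  0.56662391 -0.59227214] 460.71491606022227
wrist [0.22015028 0.64289472 0.37298404] [ 0.27083359 -0.13062485 -0.95372235] 354.7793553179385
```

View pics/scene0.png

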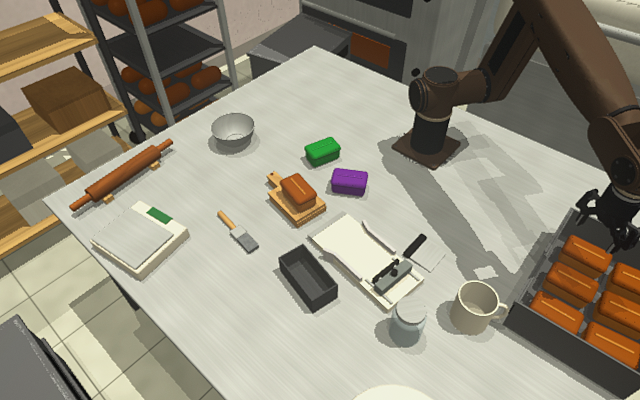

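View pics/side0.png

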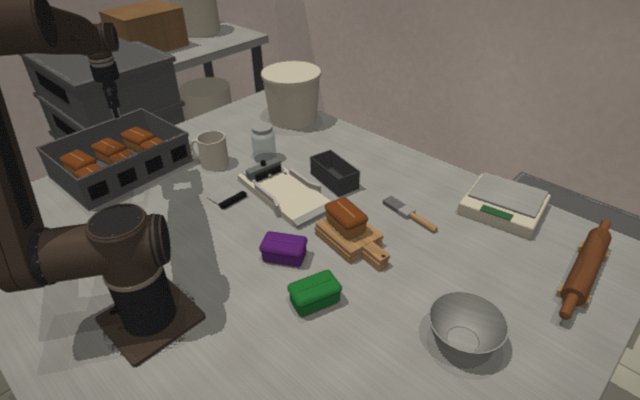

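View pics/wrist0.png

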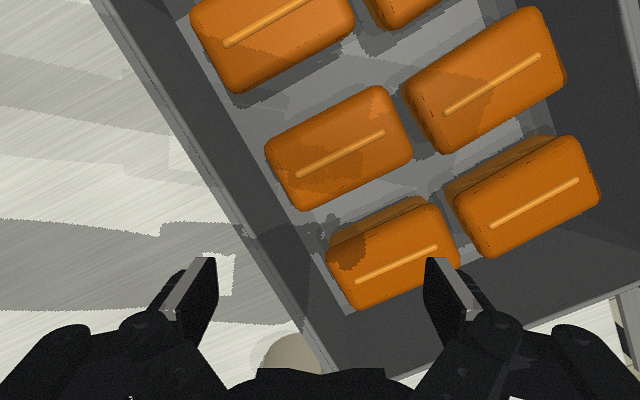

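Scene view: the stack with loaf is at (297,190), its handle toward (272,177), and the rest is around (370,260) with the black buffer at (390,277). The side view shows the handle at (380,258). The wrist camera sees only the bread crate. Next I'll enlarge both fixed views to place these roughly.

```bash
python3 - <<'E'
from h import *
a=cv2.imread("pics/scene0.png")[160:310,255:455]; b=cv2.imread("pics/side0.png")[150:275,195:395]
a=cv2.resize(a,None,fx=4,fy=4,interpolation=2)[:, :]; b=cv2.resize(b,None,fx=4,fy=4,interpolation=2)
cv2.imwrite("pics/c1.png",a);cv2.imwrite("pics/c2.png",b)
for n,px,z in [("scene",(272,177),.035),("side",(382,258),.035),("scene",(325,212),.035),("scene",(330,220),.025),("scene",(390,277),.04)]: print(n,px,ray(n,px,z).round(3))
E
```

```text
scene (272, 177) [ 0.523 -0.293  0.035]
side (382, 258) [ 0.515 -0.3    0.035]
scene (325, 212) [ 0.522 -0.05   0.035]
scene (330, 220) [ 0.53  -0.021  0.025]
scene (390, 277) [0.585 0.249 0.04 ]
```

View pics/c1.png

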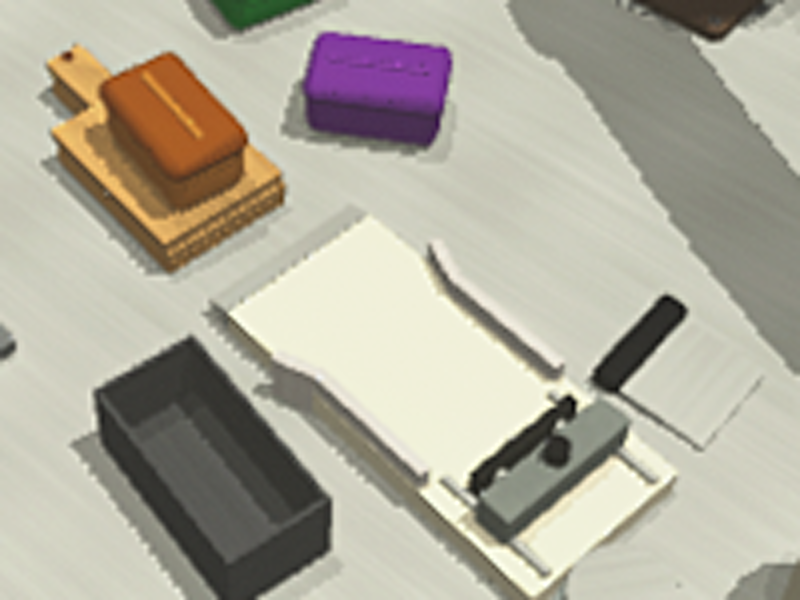

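View pics/c2.png

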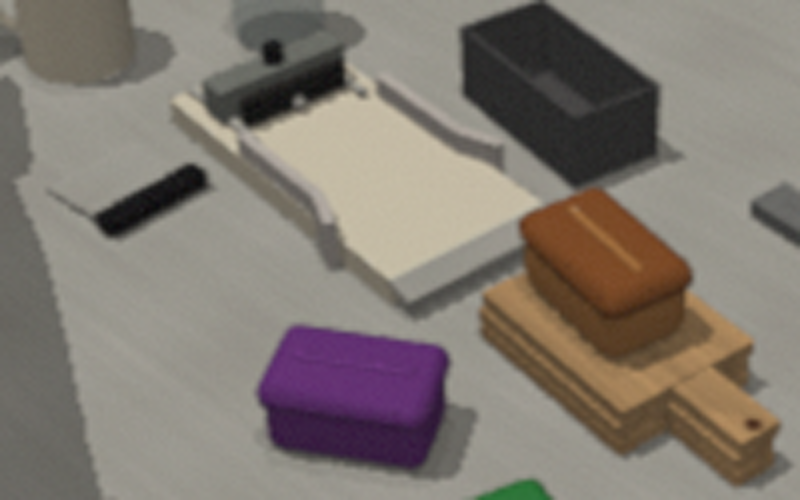

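Both crops agree. The stack has its handle pointing away from the rest, and the rest's deck, flared rails and black plate with pin are clear. In crop 1 the board's front corners are (168,258) and (283,183), the deck entry (225,310) and (370,215), and the rails' inner tops (280,360)-(425,475) and (435,245)-(562,372).

```bash
python3 - <<'E'
from h import *
def a(p,z): return ray("scene",(p[0]/4+255,p[1]/4+160),z)[:2]
def b(p,z): return ray("side",(p[0]/4+195,p[1]/4+150),z)[:2]
def show(l,v): print(l,[x.round(3).tolist() for x in v])
show("board sc FL FR RL",[a((168,243),.042),a((283,178),.042),a((55,130),.042)])
show("board sd FR RR RL",[b((485,298),.042),b((622,412),.042),b((750,345),.042)])
show("handle end sc",[a((48,62),.042),a((78,45),.042)]); show("handle end sd",[b((778,422),.042),b((738,455),.042)])
show("deck sc",[a((230,308),.0255),a((370,215),.0255),a((540,597),.0255),a((675,475),.0255)])
show("deck sd",[b((392,280),.0255),b((540,207),.0255)])
show("rail sc",[a((315,362),.045),a((425,470),.045),a((460,283),.045),a((560,368),.045)])
show("plate sc",[a((475,470),.045),a((572,400),.045)])
E
```

```text
board sc FL FR RL [[0.611, -0.088], [0.501, -0.065], [0.585, -0.243]]
board sd FR RR RL [[0.49, -0.082], [0.467, -0.232], [0.578, -0.253]]
handle end sc [[0.534, -0.306], [0.502, -0.302]]
handle end sd [[0.529, -0.313], [0.487, -0.313]]
deck sc [[0.617, -0.017], [0.474, 0.004], [0.659, 0.303], [0.519, 0.32]]
deck sd [[0.472, -0.003], [0.613, -0.022]]
rail sc [[0.623, 0.074], [0.642, 0.191], [0.495, 0.109], [0.509, 0.212]]
plate sc [[0.619, 0.217], [0.527, 0.234]]
```

Rough fix: the board's yaw is about 80.5° with the handle at (0.52,-0.27). The rest's yaw is about 82° with rest_deck near (0.561,0.112). I'll fly over the rest first, then the stack, with the jaws across the handle, pre-closing partway to read the finger overhang.

Request:
play_rows(targets=[{"delta_pos":[0.26,-0.54,0.07],"delta_rot":[0,0,-0.4056],"claw":48},{"delta_pos":[0.26,-0.54,0.07],"delta_rot":[0,0,-0.4056],"claw":48},{"delta_pos":[0.26,-0.54,0.07],"delta_rot":[0,0,-0.4056],"claw":48},{"delta_pos":[0.26,-0.54,0.07],"delta_rot":[0,0,-0.4056],"claw":48},{"delta_pos":[0.26,-0.54,0.07],"delta_rot":[0,0,-0.4056],"claw":48},{"delta_pos":[0.26,-0.54,0.07],"delta_rot":[0,0,-0.4056],"claw":48},{"delta_pos":[0.26,-0.54,0.07],"delta_rot":[0,0,-0.4056],"claw":48},{"delta_pos":[0.26,-0.54,0.07],"delta_rot":[0,0,-0.4056],"claw":48},{"delta_pos":[0.26,-0.54,0.07],"delta_rot":[0,0,-0.4056],"claw":48},{"delta_pos":[0.26,-0.54,0.07],"delta_rot":[0,0,-0.4056],"claw":48},{"delta_pos":[0.26,-0.54,0.07],"delta_rot":[0,0,-0.4056],"claw":48},{"delta_pos":[0.26,-0.54,0.07],"delta_rot":[0,0,-0.4056],"claw":48},{"delta_pos":[0.26,-0.54,0.07],"delta_rot":[0,0,-0.4056],"claw":48},{"delta_pos":[0.26,-0.54,0.07],"delta_rot":[0,0,-0.4056],"claw":48},{"delta_pos":[0.26,-0.54,0.07],"delta_rot":[0,0,-0.4056],"claw":48},{"delta_pos":[0.26,-0.54,0.07],"delta_rot":[0,0,-0.4056],"claw":48},{"delta_pos":[0.26,-0.54,0.07],"delta_rot":[0,0,-0.4056],"claw":48},{"delta_pos":[0.26,-0.54,0.07],"delta_rot":[0,0,-0.4056],"claw":48}])

```text
time: 1.65
eef_pos: [0.5496, 0.0696, 0.3246]
tcp_rot: [-0.535, -0.463, 0.536, -0.461]
contact_force: [-0.1, -0.8, 0.0]
opening: 0.559
```

```bash
python3 - <<'E'
from h import *
import json
c=cal("wrist"); im=ctrl.read_camera("wrist"); cv2.imwrite("pics/w1.png",im)
json.dump({k:np.array(v).tolist() for k,v in c.items()},open("w1.json","w"))
s=ctrl.get_state();print(s["eef_pos"],s["tcp_rot"],s["opening"],ctrl.finger_overhang,s["qpos"])
E
```

```text
[0.54948275 0.07004621 0.32469679] [-0.53483006 -0.46289656  0.53589445 -0.46097801] 0.5639880532435406 0.025 [-5.67553268e-02 -2.63040222e-02  1.79750158e+00  9.21875783e-04
  1.37336341e+00  9.00448807e-02]
```

View pics/w1.png

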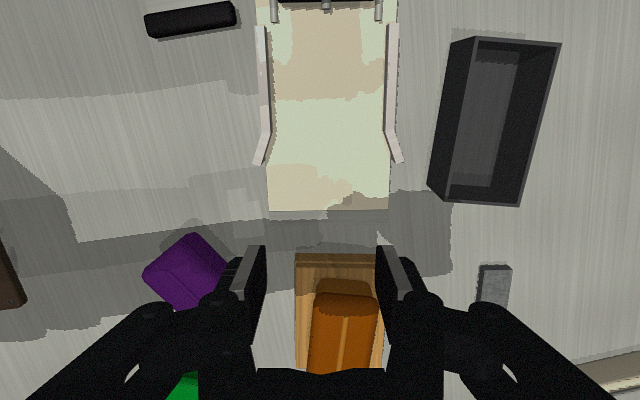

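Wrist view 1: the rails' inner edges are near columns 268 and 386 over rows 25-130, and the deck's front edge is at row 210, columns 267-389. The pin is at (326,5), and the board front is at row 255, columns 296-383. Next I'll go over the stack.

Request:
play_rows(targets=[{"delta_pos":[-0.03,-0.27,0],"delta_rot":[0,0,0],"claw":48},{"delta_pos":[-0.03,-0.27,0],"delta_rot":[0,0,0],"claw":48},{"delta_pos":[-0.03,-0.27,0],"delta_rot":[0,0,0],"claw":48},{"delta_pos":[-0.03,-0.27,0],"delta_rot":[0,0,0],"claw":48},{"delta_pos":[-0.03,-0.27,0],"delta_rot":[0,0,0],"claw":48},{"delta_pos":[-0.03,-0.27,0],"delta_rot":[0,0,0],"claw":48},{"delta_pos":[-0.03,-0.27,0],"delta_rot":[0,0,0],"claw":48},{"delta_pos":[-0.03,-0.27,0],"delta_rot":[0,0,0],"claw":48},{"delta_pos":[-0.03,-0.27,0],"delta_rot":[0,0,0],"claw":48},{"delta_pos":[-0.03,-0.27,0],"delta_rot":[0,0,0],"claw":48}])

```text
time: 2.53
eef_pos: [0.5196, -0.1982, 0.3245]
tcp_rot: [-0.535, -0.464, 0.535, -0.461]
contact_force: [-0.4, 0.0, 0.1]
opening: 0.568
```

```bash
python3 - <<'E'
from h import *
import json
c=cal("wrist"); im=ctrl.read_camera("wrist"); cv2.imwrite("pics/w2.png",im)
json.dump({k:np.array(v).tolist() for k,v in c.items()},open("w2.json","w"))
s=ctrl.get_state();print(s["eef_pos"],s["tcp_rot"],s["opening"],s["time"])
E
```

```text
[ 0.51975188 -0.19802036  0.32462937] [-0.53439183 -0.46372817  0.53518292 -0.46147676] 0.5609215283692193 2.5833
```

View pics/w2.png

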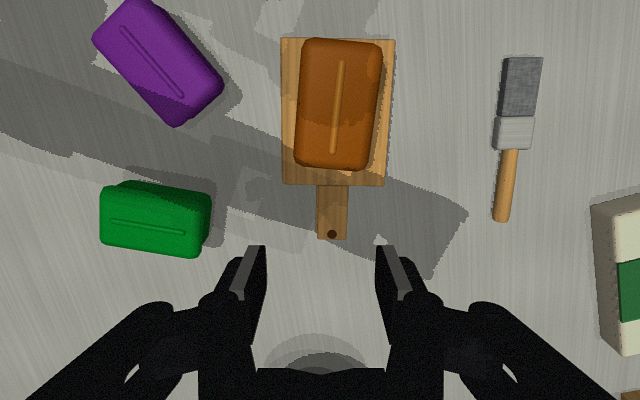

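Wrist view 2: the body spans (282,38)-(395,40)-(384,186)-(282,185), and the handle spans columns 317-347, rows 186-240. The loaf sits upright in the middle. Next I'll extract the edges.

```bash
python3 - <<'E'
from h import *
import json
w1=json.load(open("w1.json"));w2=json.load(open("w2.json"))
im=cv2.imread("pics/w2.png"); hsv=cv2.cvtColor(im,40)
m=((hsv[...,0]<25)&(hsv[...,1]>75)&(hsv[...,2]>50)).astype(np.uint8)
m[:, :270]=0; m[:,410:]=0; m=cv2.medianBlur(m*255,5)
for r in list(range(34,60,6))+list(range(80,184,20))+list(range(184,244,5)):
    x=np.where(m[r])[0]
    if len(x): 
        L,R=ray("w",(x[0],r),.042,w2)[:2],ray("w",(x[-1]+1,r),.042,w2)[:2]; print(r,x[0],x[-1],L.round(4),R.round(4),round(np.linalg.norm(R-L),4))
rows=np.where(m[:,332])[0]; print(rows[0],rows[-1], ray("w",(332,rows[0]),.042,w2).round(4), ray("w",(332,rows[-1]+1),.042,w2).round(4))
# rest w1: row profiles
im=cv2.imread("pics/w1.png")
for r in (40,80,120): print(r,[tuple(map(int,im[r,x])) for x in range(254,276,2)],'|',[tuple(map(int,im[r,x])) for x in range(380,404,2)])
E
python3 - <<'E'
import cv2,numpy as np
a=cv2.imread("pics/w1.png")[0:220,230:420]; b=cv2.imread("pics/w2.png")[20:250,260:410]
b=cv2.resize(b,(150*3*220//220,230*3)); a=cv2.resize(a,None,fx=3,fy=3)
b=b[:570]; cv2.imwrite("pics/rest.png",a[:590])
E
```

```text
40 280 393 [ 0.4933 -0.075 ] [ 0.6108 -0.0921] 0.1188
46 280 394 [ 0.4922 -0.0807] [ 0.6114 -0.098 ] 0.1204
52 280 394 [ 0.4912 -0.0864] [ 0.6109 -0.1039] 0.1209
58 281 393 [ 0.4912 -0.0924] [ 0.6094 -0.1096] 0.1194
80 281 392 [ 0.4873 -0.1143] [ 0.6065 -0.1316] 0.1204
100 281 390 [ 0.4836 -0.1348] [ 0.6026 -0.1521] 0.1202
120 281 388 [ 0.4798 -0.156 ] [ 0.5986 -0.1732] 0.12
140 282 387 [ 0.477  -0.1781] [ 0.5955 -0.1953] 0.1198
160 282 385 [ 0.4729 -0.2008] [ 0.5912 -0.2179] 0.1195
180 283 384 [ 0.4699 -0.2245] [ 0.588  -0.2415] 0.1193
184 296 383 [ 0.4841 -0.2315] [ 0.5864 -0.2462] 0.1033
189 316 348 [ 0.5065 -0.2409] [ 0.545  -0.2464] 0.0389
194 316 347 [ 0.5056 -0.247 ] [ 0.5431 -0.2524] 0.0379
199 316 347 [ 0.5047 -0.2532] [ 0.5423 -0.2586] 0.0381
204 316 347 [ 0.5037 -0.2594] [ 0.5416 -0.2649] 0.0382
209 316 347 [ 0.5028 -0.2657] [ 0.5408 -0.2712] 0.0384
214 316 346 [ 0.5018 -0.2721] [ 0.5388 -0.2774] 0.0374
219 316 346 [ 0.5009 -0.2785] [ 0.5381 -0.2838] 0.0375
224 316 346 [ 0.4999 -0.2849] [ 0.5373 -0.2903] 0.0377
229 316 346 [ 0.499  -0.2914] [ 0.5365 -0.2968] 0.0379
234 317
[... 633 characters left out ...]
8, 176), (161, 169, 175), (163, 170, 176), (60, 60, 62), (102, 120, 124), (98, 116, 119), (164, 190, 200)] | [(156, 182, 190), (146, 172, 179), (87, 92, 97), (82, 83, 89), (181, 190, 196), (177, 187, 192), (178, 185, 193), (174, 186, 193), (149, 158, 161), (153, 162, 160), (147, 158, 159), (149, 159, 159)]
120 [(151, 160, 157), (153, 164, 163), (157, 166, 167), (159, 168, 169), (178, 183, 189), (175, 183, 190), (176, 185, 191), (174, 184, 193), (55, 55, 58), (109, 127, 134), (124, 144, 149)] | [(173, 200, 195), (146, 167, 172), (74, 76, 78), (178, 187, 194), (169, 177, 182), (168, 176, 184), (172, 178, 182), (164, 165, 173), (130, 139, 138), (146, 158, 155), (146, 157, 156), (145, 157, 158)]
```

View pics/rest.png

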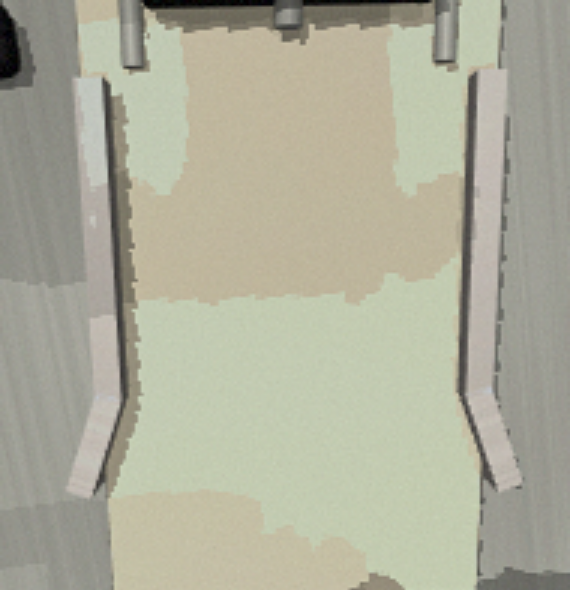

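```bash
python3 - <<'E'
from h import *
import json
w1=json.load(open("w1.json"))
P={k:ray("w",v,z,w1)[:2] for k,v,z in [("L1",(264.3,26.7),.045),("L0",(270.3,130),.045),("R1",(389.5,25),.045),("R0",(384.7,129),.045),("D0",(267,210),.0255),("D1",(389,209.5),.0255),("pintip",(326,9),.036),("plate",(326,1.5),.03)]}
for k,v in P.items(): print(k,v.round(4))
yaw=[np.degrees(np.arctan2(*(P[a]-P[b])[::-1])) for a,b in(("L1","L0"),("R1","R0"))]; print(yaw, np.degrees(np.arctan2(*(P["D0"]-P["D1"])[::-1]))-90)
u=np.array([np.cos(np.radians(np.mean(yaw))),np.sin(np.radians(np.mean(yaw)))]); n=np.array([-u[1],u[0]])
for k,v in P.items(): print(k,"along",(v@u).round(4),"lat",(v@n).round(4))
b=np.array([.5394,-.1608]); print("board lat",b@n,"along",b@u,"u",u)
from scipy.spatial.transform import Rotation as R
s=ctrl.get_state(); r=R.from_quat(s["tcp_rot"]).as_matrix(); print(r.round(4))
ax=r[:,1];print("jaw yaw",np.degrees(np.arctan2(ax[1],ax[0])))
E
```

```text
L1 [0.5102 0.2071]
L0 [0.4965 0.1029]
R1 [0.6371 0.1898]
R0 [0.6225 0.0854]
D0 [0.4705 0.0035]
D1 [ 0.6216 -0.018 ]
pintip [0.5754 0.2155]
plate [0.5766 0.2235]
[np.float64(82.49038470497096), np.float64(82.03126459698792)] 81.90750248383117
L1 along 0.2739 lat -0.4777
L0 along 0.1688 lat -0.4781
R1 along 0.2739 lat -0.6058
R0 along 0.1685 lat -0.6053
D0 along 0.0668 lat -0.4657
D1 along 0.0659 lat -0.6184
pintip along 0.291 lat -0.5411
plate along 0.2991 lat -0.5412
board lat -0.5561407251285148 along -0.08669771538817944 u [0.13466373 0.99089136]
[[-0.0029  0.9896 -0.144 ]
 [ 0.0017 -0.144  -0.9896]
 [-1.     -0.0031 -0.0012]]
jaw yaw -8.278882389889086
```

```bash
python3 - <<'E'
from h import *
from scipy.spatial.transform import Rotation as R
s=ctrl.get_state(); r=R.from_quat(s["tcp_rot"]).as_matrix(); p=s["eef_pos"]
c=cal("wrist"); T=np.linalg.inv(np.array(c["camera_from_world"])); o=r.T@(T[:3,3]-p); print("cam in tool",o.round(4))
half=s["opening"]*.0854/2
for px in [(266,246),(375,246),(245,246),(397,246)]:
    d=r.T@T[:3,:3]@np.array([(px[0]-c["cx"])/c["fx"],(px[1]-c["cy"])/c["fy"],1])
    for zt in (.011,-.011):print(px,"z plane",zt,(o+d*(zt-o[2])/d[2]).round(4))
    sg=np.sign(px[0]-320)
    for h in(half,-half):print("  y plane",(o+d*(h-o[1])/d[1]).round(4))
E
```

```text
cam in tool [-0.1177 -0.0005 -0.0777]
(266, 246) z plane 0.011 [ 0.0631 -0.0311  0.011 ]
(266, 246) z plane -0.011 [ 0.0182 -0.0235 -0.011 ]
  y plane [-0.2622  0.024  -0.1486]
  y plane [ 0.0208 -0.024  -0.0098]
(375, 246) z plane 0.011 [0.0632 0.0301 0.011 ]
(375, 246) z plane -0.011 [ 0.0183  0.0225 -0.011 ]
  y plane [ 0.0269  0.024  -0.0068]
  y plane [-0.2564 -0.024  -0.1456]
(245, 246) z plane 0.011 [ 0.063  -0.0429  0.011 ]
(245, 246) z plane -0.011 [ 0.0182 -0.0324 -0.011 ]
  y plane [-0.222   0.024  -0.1289]
  y plane [-0.0177 -0.024  -0.0286]
(397, 246) z plane 0.011 [0.0633 0.0424 0.011 ]
(397, 246) z plane -0.011 [ 0.0184  0.0318 -0.011 ]
  y plane [-0.0147  0.024  -0.0272]
  y plane [-0.2165 -0.024  -0.1261]
```

Request:
play_rows(targets=[{"delta_pos":[0.0007,-0.079,-0.05],"delta_rot":[0,0,-0.0039],"claw":56},{"delta_pos":[0.0007,-0.079,-0.1],"delta_rot":[0,0,-0.0039],"claw":56},{"delta_pos":[0.0007,-0.079,-0.14],"delta_rot":[0,0,-0.0039],"claw":56},{"delta_pos":[0.0007,-0.079,-0.18],"delta_rot":[0,0,-0.0039],"claw":56},{"delta_pos":[0.0007,-0.079,-0.21],"delta_rot":[0,0,-0.0039],"claw":56},{"delta_pos":[0.0007,-0.079,-0.23],"delta_rot":[0,0,-0.0039],"claw":56},{"delta_pos":[0.0007,-0.079,-0.245],"delta_rot":[0,0,-0.0039],"claw":56},{"delta_pos":[0.0007,-0.079,-0.255],"delta_rot":[0,0,-0.0039],"claw":56},{"delta_pos":[0.0007,-0.079,-0.263],"delta_rot":[0,0,-0.0039],"claw":56},{"delta_pos":[0.0007,-0.079,-0.2706],"delta_rot":[0,0,-0.0039],"claw":56},{"delta_pos":[0.0007,-0.079,-0.2706],"delta_rot":[0,0,-0.0039],"claw":56},{"delta_pos":[0.0007,-0.079,-0.2706],"delta_rot":[0,0,-0.0039],"claw":56}])

```text
time: 3.58
eef_pos: [0.5215, -0.2773, 0.0555]
tcp_rot: [-0.537, -0.46, 0.538, -0.459]
contact_force: [-1.0, -0.3, 0.4]
opening: 0.657
```

```bash
python3 - <<'E'
from h import *
a=ctrl.read_camera("wrist"); cv2.imwrite("pics/w3.png",a); print(ctrl.get_state()["eef_pos"])
E
```

```text
[ 0.52162672 -0.27757019  0.05589837]
```

View pics/w3.png

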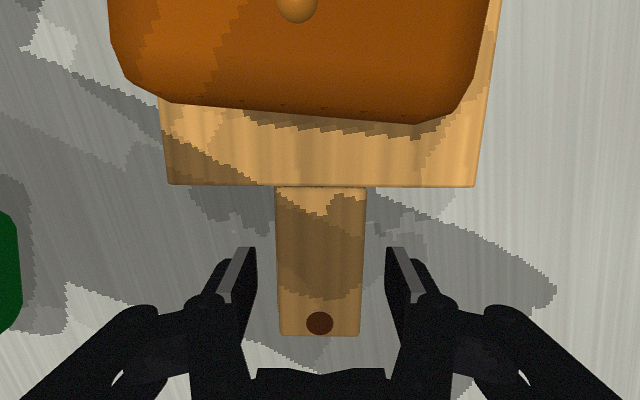

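Wrist view 3: the handle (columns 275-365) is centred between the open pads (257 and 385), with the tips at the handle's middle. Next I'll close on it.

Request:
play_rows(targets=[{"delta_pos":[0,0,-0.002],"delta_rot":[0,0,0],"claw":45},{"delta_pos":[0,0,-0.002],"delta_rot":[0,0,0],"claw":40},{"delta_pos":[0,0,-0.002],"delta_rot":[0,0,0],"claw":30},{"delta_pos":[0,0,-0.002],"delta_rot":[0,0,0],"claw":30},{"delta_pos":[0,0,-0.002],"delta_rot":[0,0,0],"claw":30},{"delta_pos":[0,0,-0.002],"delta_rot":[0,0,0],"claw":30},{"delta_pos":[0,0,-0.002],"delta_rot":[0,0,0],"claw":30},{"delta_pos":[0,0,-0.002],"delta_rot":[0,0,0],"claw":30}], newtons=40)

```text
time: 4.3
eef_pos: [0.5224, -0.2782, 0.0553]
tcp_rot: [0.537, 0.459, -0.537, 0.46]
contact_force: [-0.7, 0.5, 6.3]
opening: 0.406
```

```bash
python3 - <<'E'
from h import *
s=ctrl.get_state(); print(s["eef_pos"],s["tcp_rot"],s["opening"]*85.4,s["contact_force"],s["wrist_torque"])
from scipy.spatial.transform import Rotation as R
ax=R.from_quat(s["tcp_rot"]).as_matrix()[:,1];print("jaw yaw",np.degrees(np.arctan2(ax[1],ax[0])))
E
```

```text
[ 0.52239787 -0.27817961  0.05534991] [ 0.53749542  0.45868493 -0.5374912   0.46022822] 34.683287663961124 [-0.66431175  0.48245076  6.34169637] [0.15198505 0.1437687  0.05489137]
jaw yaw -8.951390472918849
```

Request:
play_rows(targets=[{"delta_pos":[0,0,0.001],"delta_rot":[0,0,0],"claw":30},{"delta_pos":[0,0,0.001],"delta_rot":[0,0,0],"claw":30},{"delta_pos":[0,0,0.001],"delta_rot":[0,0,0],"claw":30}])

```text
time: 4.55
eef_pos: [0.5221, -0.2781, 0.0557]
tcp_rot: [-0.538, -0.459, 0.538, -0.46]
contact_force: [0.7, -0.5, -2.9]
opening: 0.404
```

Request:
play_rows(targets=[{"delta_pos":[0.0004,0.003,-0.0003],"delta_rot":[0,0,0],"claw":30},{"delta_pos":[0.001,0.007,-0.0003],"delta_rot":[0,0,0],"claw":30},{"delta_pos":[0.0016,0.012,-0.0003],"delta_rot":[0,0,0],"claw":30},{"delta_pos":[0.0024,0.018,-0.0003],"delta_rot":[0,0,0.0003],"claw":30},{"delta_pos":[0.0026,0.024,-0.0003],"delta_rot":[0,0,0.0007],"claw":30},{"delta_pos":[0.0027,0.03,-0.0003],"delta_rot":[0,0,0.0011],"claw":30},{"delta_pos":[0.0026,0.036,-0.0003],"delta_rot":[0,0,0.0015],"claw":30},{"delta_pos":[0.0025,0.042,-0.0003],"delta_rot":[0,0,0.002],"claw":30},{"delta_pos":[0.0025,0.048,-0.0003],"delta_rot":[0,0,0.0025],"claw":30},{"delta_pos":[0.0024,0.054,-0.0003],"delta_rot":[0,0,0.003],"claw":30},{"delta_pos":[0.0024,0.06,-0.0003],"delta_rot":[0,0,0.0035],"claw":30},{"delta_pos":[0.0024,0.066,-0.0003],"delta_rot":[0,0,0.004],"claw":30}])

```text
time: 5.55
eef_pos: [0.5245, -0.2115, 0.0555]
tcp_rot: [-0.535, -0.462, 0.535, -0.463]
contact_force: [-0.0, -1.8, -0.2]
opening: 0.407
```

```bash
python3 - <<'E'
from h import *
s=ctrl.get_state(); print(s["eef_pos"],s["opening"]*85.4,s["contact_force"],s["wrist_torque"])
a=ctrl.read_camera("side")[120:320,180:420]; b=ctrl.read_camera("wrist")
cv2.imwrite("pics/s2.png",np.hstack([cv2.resize(a,(480,400),interpolation=2),b[:, 170:480]]))
E
```

```text
[ 0.52448125 -0.2115289   0.05549284] 34.7989003513469 [-0.01952797 -1.83061559 -0.15540283] [-0.42549226 -0.0222854  -0.00966247]
```

View pics/s2.png

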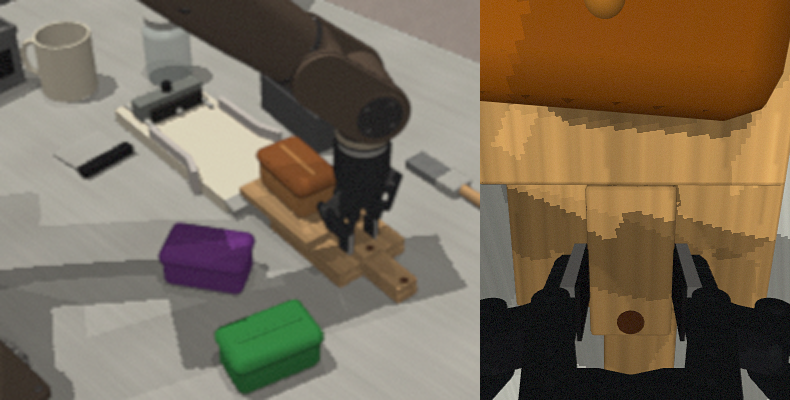

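Frame 10: only the top board moves. The lower two stay stacked (any shift is below what this view resolves), the loaf is upright, and the drag is about 1.8 N. Next I'll continue with the rest of the lateral and yaw alignment, then straight between the rails.

Request:
play_rows(targets=[{"delta_pos":[0,0.005,0],"delta_rot":[0,0,0.0003],"claw":30},{"delta_pos":[0.0001,0.011,0],"delta_rot":[0,0,0.0006],"claw":30},{"delta_pos":[0.0001,0.018,0],"delta_rot":[0,0,0.001],"claw":30},{"delta_pos":[0.0002,0.026,0],"delta_rot":[0,0,0.0014],"claw":30},{"delta_pos":[0.0003,0.034,0],"delta_rot":[0,0,0.0018],"claw":30},{"delta_pos":[0.0004,0.042,0],"delta_rot":[0,0,0.0022],"claw":30},{"delta_pos":[0.0004,0.0504,0],"delta_rot":[0,0,0.0027],"claw":30},{"delta_pos":[0.0014,0.058,0],"delta_rot":[0,0,0.0027],"claw":30},{"delta_pos":[0.0026,0.067,0],"delta_rot":[0,0,0.0027],"claw":30},{"delta_pos":[0.0039,0.076,0],"delta_rot":[0,0,0.0027],"claw":30},{"delta_pos":[0.0051,0.085,0],"delta_rot":[0,0,0.0027],"claw":30},{"delta_pos":[0.0063,0.094,0],"delta_rot":[0,0,0.0027],"claw":30},{"delta_pos":[0.0075,0.103,0],"delta_rot":[0,0,0.0027],"claw":30},{"delta_pos":[0.0088,0.112,0],"delta_rot":[0,0,0.0027],"claw":30},{"delta_pos":[0.0096,0.118,0],"delta_rot":[0,0,0.0027],"claw":30},{"delta_pos":[0.0101,0.122,0],"delta_rot":[0,0,0.0027],"claw":30},{"delta_pos":[0.0101,0.122,0],"delta_rot":[0,0,0.0027],"claw":30}])

```text
time: 7.07
eef_pos: [0.5347, -0.0871, 0.0554]
tcp_rot: [0.533, 0.465, -0.532, 0.465]
contact_force: [0.7, 1.4, 5.0]
opening: 0.411
```

```bash
python3 - <<'E'
from h import *
from scipy.spatial.transform import Rotation as R
s=ctrl.get_state(); print(s["time"],s["eef_pos"],s["opening"]*85.4,s["contact_force"],s["wrist_torque"])
ax=R.from_quat(s["tcp_rot"]).as_matrix()[:,1];print("jaw yaw",np.degrees(np.arctan2(ax[1],ax[0])))
p=s["eef_pos"][:2];print("along,lat",p@[.1347,.9909],p@[-.9909,.1347])
E
```

```text
7.0667 [ 0.53467371 -0.08707282  0.05541297] 35.109278694547086 [0.74472618 1.35259521 5.04442949] [-0.04132735 -0.16465728  0.0808449 ]
jaw yaw -7.7447791801642705
along,lat -0.014259905092382952 -0.5415368857521251
```

Request:
play_rows(targets=[{"delta_pos":[0.0005,0.004,0.0004],"delta_rot":[0,0,0],"claw":30},{"delta_pos":[0.0013,0.01,0.0004],"delta_rot":[0,0,0],"claw":30},{"delta_pos":[0.0023,0.017,0.0004],"delta_rot":[0,0,0],"claw":30},{"delta_pos":[0.0034,0.025,0.0004],"delta_rot":[0,0,0],"claw":30},{"delta_pos":[0.0045,0.033,0.0004],"delta_rot":[0,0,0],"claw":30},{"delta_pos":[0.0056,0.041,0.0004],"delta_rot":[0,0,0],"claw":30},{"delta_pos":[0.0065,0.048,0.0004],"delta_rot":[0,0,0],"claw":30},{"delta_pos":[0.0071,0.052,0.0004],"delta_rot":[0,0,0],"claw":30},{"delta_pos":[0.0071,0.052,0.0004],"delta_rot":[0,0,0],"claw":30}])

```text
time: 7.82
eef_pos: [0.541, -0.0333, 0.055]
tcp_rot: [0.533, 0.467, -0.532, 0.464]
contact_force: [0.4, 1.1, -4.0]
opening: 0.41
```

```bash
cat > st.py <<'E'
from h import *
s=ctrl.get_state(); print(s["time"],s["eef_pos"].round(4),s["opening"]*85.4,s["contact_force"].round(2),s["wrist_torque"].round(2))
p=s["eef_pos"][:2];print("along,lat",p@[.1347,.9909],p@[-.9909,.1347], "F along",s["contact_force"][:2]@[.1347,.9909])
E
python3 st.py
```

```text
7.8167 [ 0.541  -0.0333  0.055 ] 35.02443709222542 [ 0.41  1.08 -4.02] [-0.16 -0.08  0.03]
along,lat 0.039830031780017636 -0.5405854533895732 F along 1.1210848122473964
```

Request:
play_rows(targets=[{"delta_pos":[0.0,0.0,-0.0005],"delta_rot":[0,0,0],"claw":30},{"delta_pos":[0.0004,0.003,-0.001],"delta_rot":[0,0,0],"claw":30},{"delta_pos":[0.0012,0.009,-0.0015],"delta_rot":[0,0,0],"claw":30},{"delta_pos":[0.002,0.015,-0.002],"delta_rot":[0,0,0],"claw":30},{"delta_pos":[0.0028,0.021,-0.002],"delta_rot":[0,0,0],"claw":30},{"delta_pos":[0.0034,0.025,-0.002],"delta_rot":[0,0,0],"claw":30},{"delta_pos":[0.0034,0.025,-0.002],"delta_rot":[0,0,0],"claw":30}])

```text
time: 8.4
eef_pos: [0.5447, -0.0072, 0.0531]
tcp_rot: [0.533, 0.467, -0.531, 0.464]
contact_force: [0.8, 1.1, -3.2]
opening: 0.406
```

```bash
python3 st.py
```

```text
8.4 [ 0.5447 -0.0072  0.0531] 34.683697037294756 [ 0.77  1.08 -3.16] [ 0.05 -0.2   0.02]
along,lat 0.06620158872129871 -0.5407365620669807 F along 1.1766857973163833
```

Request:
play_rows(targets=[{"delta_pos":[0.0004,0.003,-0.0004],"delta_rot":[0,0,0],"claw":30},{"delta_pos":[0.0009,0.007,-0.0007],"delta_rot":[0,0,0],"claw":30},{"delta_pos":[0.0016,0.012,-0.0007],"delta_rot":[0,0,0],"claw":30},{"delta_pos":[0.0022,0.016,-0.0007],"delta_rot":[0,0,0],"claw":30},{"delta_pos":[0.0026,0.019,-0.0007],"delta_rot":[0,0,0],"claw":30},{"delta_pos":[0.003,0.022,-0.0007],"delta_rot":[0,0,0],"claw":30}])

```text
time: 8.9
eef_pos: [0.5482, 0.0149, 0.0529]
tcp_rot: [0.533, 0.467, -0.531, 0.465]
contact_force: [-1.1, -4.0, 1.3]
opening: 0.413
```

```bash
python3 st.py
```

```text
8.9 [0.5482 0.0149 0.0529] 35.264322036391924 [-1.05 -3.97  1.35] [-0.62 -0.02 -0.01]
along,lat 0.0885614261574677 -0.5412160514351305 F along -4.0773013724980895
```

Request:
play_rows(targets=[{"delta_pos":[0.0001,0.001,0],"delta_rot":[0,0,0],"claw":30},{"delta_pos":[0.0003,0.002,0],"delta_rot":[0,0,0],"claw":30},{"delta_pos":[0.0004,0.003,0],"delta_rot":[0,0,0],"claw":30},{"delta_pos":[0.0005,0.004,0],"delta_rot":[0,0,0],"claw":30},{"delta_pos":[0.0007,0.005,0],"delta_rot":[0,0,0],"claw":30},{"delta_pos":[0.0008,0.006,0],"delta_rot":[0,0,0],"claw":30}])

```text
time: 9.4
eef_pos: [0.549, 0.0208, 0.0529]
tcp_rot: [0.533, 0.466, -0.531, 0.465]
contact_force: [0.1, -2.6, -0.0]
opening: 0.406
```

```bash
python3 st.py
```

```text
9.4 [0.549  0.0208 0.0529] 34.642560336109625 [ 0.14 -2.63 -0.03] [-0.59 -0.05  0.03]
along,lat 0.09456553902455393 -0.5412276965118212 F along -2.5850322491689752
```

Request:
play_rows(targets=[{"delta_pos":[0.0001,0.001,0],"delta_rot":[0,0,0],"claw":30},{"delta_pos":[0.0003,0.002,0],"delta_rot":[0,0,0],"claw":30},{"delta_pos":[0.0004,0.003,0],"delta_rot":[0,0,0],"claw":30},{"delta_pos":[0.0004,0.003,0],"delta_rot":[0,0,0],"claw":30}])

```text
time: 9.73
eef_pos: [0.5494, 0.024, 0.0528]
tcp_rot: [0.533, 0.467, -0.531, 0.465]
contact_force: [-1.2, -2.0, 0.8]
opening: 0.406
```

```bash
python3 st.py
```

```text
9.7333 [0.5494 0.024  0.0528] 34.67432735492565 [-1.2  -2.03  0.78] [-0.46 -0.08  0.03]
along,lat 0.09777794233376866 -0.5412028016288117 F along -2.170572217194348
```

Request:
play_rows(targets=[{"delta_pos":[0.0001,0.0007,0],"delta_rot":[0,0,0],"claw":30},{"delta_pos":[0.0002,0.0014,0],"delta_rot":[0,0,0],"claw":30},{"delta_pos":[0.0002,0.0014,0],"delta_rot":[0,0,0],"claw":30}])

```text
time: 9.98
eef_pos: [0.5496, 0.0255, 0.0529]
tcp_rot: [0.533, 0.467, -0.531, 0.465]
contact_force: [-0.4, -2.7, 0.6]
opening: 0.407
```

```bash
python3 st.py
```

```text
9.9833 [0.5496 0.0255 0.0529] 34.73006756087988 [-0.44 -2.75  0.55] [-0.51 -0.04  0.01]
along,lat 0.09930844917921966 -0.5412001171225181 F along -2.780790157506196
```

Request:
play_rows(targets=[{"delta_pos":[0.0001,0.0005,0],"delta_rot":[0,0,0],"claw":30},{"delta_pos":[0.0001,0.001,0],"delta_rot":[0,0,0],"claw":30},{"delta_pos":[0.0001,0.001,0],"delta_rot":[0,0,0],"claw":30}])

```text
time: 10.23
eef_pos: [0.5498, 0.0264, 0.0528]
tcp_rot: [0.533, 0.467, -0.531, 0.465]
contact_force: [-0.5, -4.1, -0.4]
opening: 0.408
```

Request:
play_rows(targets=[{"delta_pos":[0.0001,0.0005,0],"delta_rot":[0,0,0],"claw":30},{"delta_pos":[0.0001,0.001,0],"delta_rot":[0,0,0],"claw":30},{"delta_pos":[0.0001,0.001,0],"delta_rot":[0,0,0],"claw":30}])

```text
time: 10.48
eef_pos: [0.55, 0.0268, 0.0529]
tcp_rot: [0.533, 0.466, -0.531, 0.465]
contact_force: [-0.0, -5.5, -0.2]
opening: 0.408
```

Request:
play_rows(targets=[{"delta_pos":[0.0001,0.0008,0],"delta_rot":[0,0,0],"claw":30},{"delta_pos":[0.0001,0.0008,0],"delta_rot":[0,0,0],"claw":30},{"delta_pos":[0.0001,0.0008,0],"delta_rot":[0,0,0],"claw":30}])

```text
time: 10.73
eef_pos: [0.55, 0.0268, 0.0529]
tcp_rot: [0.532, 0.466, -0.532, 0.466]
contact_force: [-0.9, -5.8, -0.0]
opening: 0.411
```

```bash
python3 st.py
```

```text
10.7333 [0.55   0.0268 0.0529] 35.0878728584892 [-0.91 -5.79 -0.02] [-1.11  0.03 -0.01]
along,lat 0.10064420272233914 -0.5413861365121851 F along -5.8621226611727595
```

Request:
play_rows(targets=[{"delta_pos":[0.0002,0.0012,0],"delta_rot":[0,0,0],"claw":30},{"delta_pos":[0.0002,0.0016,0],"delta_rot":[0,0,0],"claw":30},{"delta_pos":[0.0002,0.0016,0],"delta_rot":[0,0,0],"claw":30}])

```text
time: 10.98
eef_pos: [0.5503, 0.0271, 0.0529]
tcp_rot: [-0.531, -0.466, 0.532, -0.467]
contact_force: [-0.6, -8.9, -0.6]
opening: 0.409
```

```bash
python3 st.py
```

```text
10.9833 [0.5503 0.0271 0.0529] 34.909514204724545 [-0.57 -8.9  -0.59] [-1.37 -0.   -0.  ]
along,lat 0.10102436843087248 -0.5416555050687821 F along -8.890777531228856
```

Request:
play_rows(targets=[{"delta_pos":[0.0003,0.0018,0],"delta_rot":[0,0,0],"claw":30},{"delta_pos":[0.0003,0.0022,0],"delta_rot":[0,0,0],"claw":30},{"delta_pos":[0.0003,0.0025,0],"delta_rot":[0,0,0],"claw":30},{"delta_pos":[0.0003,0.0025,0],"delta_rot":[0,0,0],"claw":30}])

```text
time: 11.32
eef_pos: [0.5507, 0.0275, 0.0529]
tcp_rot: [-0.53, -0.465, 0.533, -0.468]
contact_force: [-1.8, -11.3, -0.5]
opening: 0.408
```

```bash
python3 st.py
```

```text
11.3167 [0.5507 0.0275 0.0529] 34.86581588012131 [ -1.83 -11.32  -0.49] [-1.75  0.07  0.01]
along,lat 0.10142278405584627 -0.5419442652192382 F along -11.462881907878186
```

Request:
play_rows(targets=[{"delta_pos":[0.0003,0.0027,0],"delta_rot":[0,0,0],"claw":30},{"delta_pos":[0.0003,0.003,0],"delta_rot":[0,0,0],"claw":30},{"delta_pos":[0.0003,0.0032,0],"delta_rot":[0,0,0],"claw":30},{"delta_pos":[0.0003,0.0032,0],"delta_rot":[0,0,0],"claw":30},{"delta_pos":[0.0003,0.0032,0],"delta_rot":[0,0,0],"claw":30},{"delta_pos":[0.0003,0.0032,0],"delta_rot":[0,0,0],"claw":30},{"delta_pos":[0.0003,0.0032,0],"delta_rot":[0,0,0],"claw":30},{"delta_pos":[0.0003,0.0032,0],"delta_rot":[0,0,0],"claw":30}])

```text
time: 11.98
eef_pos: [0.5509, 0.0278, 0.0529]
tcp_rot: [-0.528, -0.464, 0.534, -0.47]
contact_force: [-1.6, -13.6, 0.9]
opening: 0.407
```

```bash
python3 st.py
```

```text
11.9833 [0.5509 0.0278 0.0529] 34.78238641871163 [ -1.55 -13.56   0.87] [-2.12  0.16 -0.06]
along,lat 0.1017961838357569 -0.5421095154199196 F along -13.643992870677334
```

Request:
play_rows(targets=[{"delta_pos":[0.0003,0.0033,0],"delta_rot":[0,0,0],"claw":30},{"delta_pos":[0.0003,0.0033,0],"delta_rot":[0,0,0],"claw":30},{"delta_pos":[0.0003,0.0033,0],"delta_rot":[0,0,0],"claw":30},{"delta_pos":[0.0003,0.0033,0],"delta_rot":[0,0,0],"claw":30},{"delta_pos":[0.0003,0.0033,0],"delta_rot":[0,0,0],"claw":30},{"delta_pos":[0.0003,0.0033,0],"delta_rot":[0,0,0],"claw":30}])

```text
time: 12.48
eef_pos: [0.551, 0.0281, 0.0529]
tcp_rot: [-0.526, -0.463, 0.535, -0.471]
contact_force: [-2.3, -13.7, 0.3]
opening: 0.407
```

```bash
python3 st.py; python3 -c "
from h import *
from scipy.spatial.transform import Rotation as R
r=R.from_quat(ctrl.get_state()['tcp_rot']); print(r.as_matrix().round(4)); t=np.array([[0,.9909,-.1347],[0,-.1347,-.9909],[-1,0,0]])
print((R.from_matrix(t)*r.inv()).as_rotvec()/np.pi)"
```

```text
12.4833 [0.551  0.0281 0.0529] 34.76395803936999 [ -2.28 -13.74   0.31] [-2.23  0.18 -0.09]
along,lat 0.10207932084684448 -0.542211821158742 F along -13.922200612100026
[[-1.800e-03  9.919e-01 -1.267e-01]
 [-1.660e-02 -1.267e-01 -9.918e-01]
 [-9.999e-01  4.000e-04  1.670e-02]]
[ 0.00529032 -0.00058225 -0.00256026]
```

Held about 1 s at roughly 11 N net on the buffer (13.7 N total minus about 2.6 N drag). Next I'll ease most of the push without pulling back, open, and rise.

Request:
play_rows(targets=[{"delta_pos":[0.0002,0.0022,0],"delta_rot":[0,0,0],"claw":30},{"delta_pos":[0.0001,0.0012,0],"delta_rot":[0,0,0],"claw":30},{"delta_pos":[0.0,0.0004,0],"delta_rot":[0,0,0],"claw":30},{"delta_pos":[0,0.0004,0],"delta_rot":[0,0,0],"claw":30}])

```text
time: 12.82
eef_pos: [0.5509, 0.0275, 0.0529]
tcp_rot: [-0.526, -0.463, 0.536, -0.471]
contact_force: [-0.8, -7.9, 0.8]
opening: 0.41
```

```bash
python3 st.py
```

```text
12.8167 [0.5509 0.0275 0.0529] 35.05301120275404 [-0.76 -7.88  0.76] [-1.    0.01 -0.01]
along,lat 0.10145101485101882 -0.5422296211451795 F along -7.907117130858819
```

Next I'll ease a little more and open.

Request:
play_rows(targets=[{"delta_pos":[0,0.0003,0],"delta_rot":[0,0,0],"claw":30},{"delta_pos":[0,0.0002,0],"delta_rot":[0,0,0],"claw":30},{"delta_pos":[0,0.0002,0],"delta_rot":[0,0,0],"claw":40},{"delta_pos":[0,0.0002,0],"delta_rot":[0,0,0],"claw":50},{"delta_pos":[0,0.0002,0],"delta_rot":[0,0,0],"claw":58},{"delta_pos":[0,0.0002,0],"delta_rot":[0,0,0],"claw":58},{"delta_pos":[0,0.0002,0],"delta_rot":[0,0,0],"claw":58},{"delta_pos":[0,0.0002,0],"delta_rot":[0,0,0],"claw":58}])

```text
time: 13.48
eef_pos: [0.5509, 0.028, 0.0528]
tcp_rot: [-0.526, -0.463, 0.536, -0.471]
contact_force: [0.0, -0.7, 0.2]
opening: 0.677
```

Request:
play_rows(targets=[{"delta_pos":[0,0,0.006],"delta_rot":[0,0,0],"claw":58},{"delta_pos":[0,0,0.015],"delta_rot":[0,0,0],"claw":58},{"delta_pos":[0,0,0.03],"delta_rot":[0,0,0],"claw":58},{"delta_pos":[0,-0.01,0.055],"delta_rot":[0,0,0],"claw":58},{"delta_pos":[0,-0.02,0.085],"delta_rot":[0,0,0],"claw":58},{"delta_pos":[0,-0.04,0.12],"delta_rot":[0,0,0],"claw":58},{"delta_pos":[0,-0.06,0.16],"delta_rot":[0,0,0],"claw":58},{"delta_pos":[0,-0.08,0.2],"delta_rot":[0,0,0],"claw":58},{"delta_pos":[0,-0.1,0.24],"delta_rot":[0,0,0],"claw":58},{"delta_pos":[0,-0.1,0.25],"delta_rot":[0,0,0],"claw":58},{"delta_pos":[0,-0.1,0.25],"delta_rot":[0,0,0],"claw":58}])

```text
time: 14.4
eef_pos: [0.5532, -0.074, 0.3111]
tcp_rot: [-0.529, -0.458, 0.534, -0.475]
contact_force: [0.3, -0.1, -0.1]
opening: 0.68
```

```bash
python3 - <<'E'
from h import *
s=ctrl.get_state();print(s["time"],s["eef_pos"],s["contact_force"])
a=ctrl.read_camera("scene"); b=ctrl.read_camera("wrist"); cv2.imwrite("pics/fs.png",a);cv2.imwrite("pics/fw.png",b); cv2.imwrite("pics/fd.png",ctrl.read_camera("side"))
a=cv2.resize(a[150:310,250:450],(500,400),interpolation=2); cv2.imwrite("pics/f.png",np.hstack([a,b[:,180:480]]))
E
```

```text
14.4 [ 0.55315779 -0.07404137  0.31114868] [ 0.25871805 -0.11520424 -0.09330242]
```

View pics/f.png

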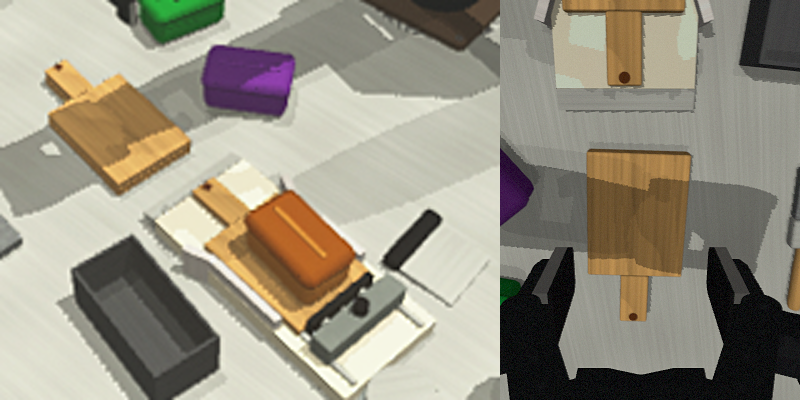

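Final view: the board lies between the rails against the black plate with the loaf upright, and the two lower boards and bystanders look unmoved. One numeric check before handing in.

```bash
python3 - <<'E'
from h import *
c=cal("wrist"); print("mid FL,FR",[ray("w",p,.028,c)[:2].round(4).tolist() for p in((267,152),(371,154))], "expected (0.493,-0.073),(0.611,-0.092) from the top board's start")
h=ray("w",(305,86),.0395,c)[:2]; print("handle end along",(h@[.1347,.9909]).round(4),"expected",.1014-.032)
for n in("scene","side"):
    a=cv2.imread(f"pics/{n}0.png");b=cv2.imread({"scene":"pics/fs.png","side":"pics/fd.png"}[n])
    print(n,"changed px frac",(cv2.absdiff(a,b).max(2)>60).mean().round(4))
ctrl.sign_off()
E
```

```text
mid FL,FR [[0.4897, -0.0675], [0.6049, -0.0844]] expected (0.493,-0.073),(0.611,-0.092) from the top board's start
handle end along 0.0706 expected 0.0694
scene changed px frac 0.0896
side changed px frac 0.0878
the job is handed in; nothing more can be done
```

I slid the top board, with the loaf on it, off the stack and between the rails, pressed it against the buffer, let go, and handed the job in at about 14.5 s.

**Pressing:** Drag while sliding was about 2–4 N. The highest wrist reading against the buffer was about 14 N, so about 11 N on the buffer, held for about 1 s. Force was read only at the end of each move, so a brief peak in between would not show. I eased the push off before opening the fingers, then moved clear.

**Last checks:**
- **Board:** in the final picture it lies between the rails against the plate, with the loaf upright. Its handle end measured within about 1 mm of where it should be when seated.
- **Pin and buffer:** I could not read these directly. "Seated" rests on the force felt, the board's position and the picture.
- **Lower boards:** they look undisturbed. The second board's front corners measured about 6–10 mm from where the top board's had been. That check does not settle it: the second board may start a few mm off from the top one, I picked the corners by eye, and the calibration is only good to about 2 mm. A small drag of that board is therefore not ruled out.
- **Bystanders:** those in the final picture look unmoved. My before/after picture comparison told nothing, since the arm and its shadows account for changes too.

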